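Set up the sharpening tub: bridge, stone holder, stone and dressing stone

ROBOT

A 6-joint arm with a two-finger parallel gripper is mounted at the origin on the work surface. World frame = base frame: x ahead of the robot, y to its left, z up, the work surface at z = 0. Lengths are in m, angles in rad, forces in N, time in s.
With the tool pointing down it reaches from about 0.35 to 0.975 m from the base axis. Payload 4.9 kg.
Tool frame: the origin (TCP) lies on the centre line of the jaws, within the pads' length; the fingertips stand manip.tip_reach ahead of it and the grasp point (between the pads) is the TCP (manip.tip_reach is the distance from the TCP to the fingertips, in m); z points along the fingers, y is the line along which they close (so a half turn about z gives the same grasp; the last joint's range is limited). The gripper opens to 85 mm and grips with 20 to 120 N. Pads are 22 mm wide; open, the fingers measure 114 mm over their backs; the gripper's body (76 mm by 85 mm) begins 54 mm behind the grasp point. The pads swing forward as they close: fully open they stand 13 mm farther back than shut.
Start: joints at [-1.231, 0.053, 1.613, -0, 1.476, -0.119], TCP at [0.277, -0.56, 0.229] pointing down, gripper open.
Joint ranges: [-3.01, 3.01], [-1.01, 2.22], [0.06, 2.58], [-1.02, 4.17], [0.09, 2.62], [-3.14, 3.14]. Speed limits (rad/s): [2.57, 2.57, 3.14, 3.14, 3.14, 3.14].

INTERFACE

Orientations are given as a unit quaternion [w, x, y, z].
In Python, from plant import manip gives the robot as it stands. The module is installed in compiled form; this text tells all that it offers.
- The arm moves only by the tool move_arm, never from a script. Its argument "rows" is a list of rows, each a list of 7 numbers: the shift along the tool's x, y, z in cm, then the turn, a rotation vector about the tool's x, y, z in degrees, then the opening, from -1 (shut) to 1 (fully open). In form: [[tx, ty, tz, ax, ay, az, jaw], ...]. A call has 1 to 20 rows; each row shifts and turns the commanded pose from where the row before left it, along the tool's axes as they then stand; what a row does not reach is not made up. A row lasts 1/12 s, in which the tool goes at most 41.7 mm and 7.16 degrees, less where a joint would pass 70% of its speed; a pose out of reach is approached as far as the arm can. A call is refused whole if a number of a shift passes 4.17 or a number of a turn 7.16, either way. A call with a gripper value outside its range is refused whole. The fingers move at their own pace and stop on an object; the grip force is fixed at half the most. Time passes only in rows, so rows that do not move let the fingers close. It gives the time, the measured TCP pose, the force, the opening and the grip force at its end, in the units of the state.
- manip.state(): the state, without advancing time (a new reading comes with each control period).
- manip.grab_frame(name): name is "side" or "top"; returns a dict with "img" (384x512x3 uint8, blue, green, red), "mtx" (3x3 intrinsics, pixels), "R" (3x3) and "t" (3): a world point X has camera coordinates R X + t. Camera axes: x right, y down, z forward; pixel columns grow to the right and rows downward; lengths in m; the calibration is good to about 2 mm. A picture is of the moment at which its call begins. There is no depth.
- manip.job_done(): hands the job in; it is judged then, once.
The state is a dict: "time": time; "joint_pos": joint angles; "joint_vel": joint speeds; "joint_efforts": joint torques, N m; "tool_pos": TCP position; "tool_rot": TCP orientation; "contact_force": force on the tool from outside, world axes, zero at the start; "ft_torque": the same for the moment, N m; "gripper_width": opening from 0.0 (shut) to 1.0 (fully open); "grasp_force": force on a finger pad.
Only numpy, scipy, OpenCV 4.12 (cv2) and the standard library are available. Lean on these libraries where they do the work, as an engineer would, in place of code of your own. Each camera call takes 0.05 s, during which the arm holds its last target. There are 200 camera calls.

TASK

Set up the sharpening tub for work, in this order: lay the wooden bridge centrally along the length of the tub so that it rests on both end rims with its two cleats inside, then set the stone holder lengthwise on the middle of the bridge, lay the full-length whetstone flat in the holder between its two rubber stops, and last rest the small chalky dressing stone flat on the middle of that whetstone. Set each thing down without letting it drop and let go of it before fetching the next; leave the short whetstone where it lies.

Things in the scene. Friction and masses are not known exactly. Their poses are not given: they have to be found in the camera images.
- tub: fixed beige plastic tub, empty, open on top: 280 (x) x 180 (y) x 75 mm high, walls 10 mm thick (inside 260 x 160), floor 10 mm thick, a 6 mm lip outside the rim (292 x 192 over all). Origin: centre of its underside, on the bench; x along its length. The level rim is 75 mm above the origin; it may stand left, middle or right.
- bridge: loose dark wooden plank 320 (x) x 60 (y) x 20 mm, 0.3 kg, lying on two cleats, each 18 (x) x 52 (y) x 12 mm high, centred 111 mm either side of the middle (outer faces 240 mm apart: 10 mm to spare at each end inside the tub). Brass screw heads on top. Origin: middle, level with the cleats' bottom; plank 12 to 32 mm above it. Seated, its origin is 63 mm above the tub's.
- holder: loose black stone holder, 0.3 kg: base 200 (x) x 54 (y) x 16 mm high, a rubber stop 17 mm long across each end up to 28 mm above the origin, inner faces 166 mm apart. Two flush steel strips; a brass thumbscrew stands out to 118 mm from the middle at +x, 12 to 27 mm up. Either way round will do. Origin: centre of underside, x along its length; stone's seat 16 mm above it.
- stone: the full-length whetstone, loose, dark grey: 150 (x) x 50 (y) x 25 mm thick, 0.42 kg. Origin: centre of its underside; x along its length. It, the bridge, the holder, the short stone and the dressing stone start flat on fixed 4 mm cardboard sheets, lengthwise roughly along world x, at least 25 mm clear of each other beside the grasp.
- dresser: the dressing stone, loose: a small off-white chalky block 60 (x) by 34 (y) by 28 mm high, 0.11 kg. Origin: centre of its underside; x along its length.
- short_stone: the short whetstone, dark grey like the full-length one but 100 (x) by 40 (y) by 20 mm thick, loose; not wanted, to be left where it lies. Origin: centre of its underside; x along its length.
Things that resemble listed ones, but are neither listed nor needed, are in the scene too. What is shaped like the stone but blue or red is not meant. Of the things shaped like the dresser, the white one is meant.

How it is judged:
By the outcome, as a careful person would: the job done as asked, in the order asked, and still so for the second after the job is handed in, with the robot touching nothing.
It also fails if it takes over 128 s, if anything falls off the work surface, if the arm or the gripper's body presses on something with over 40 N, if the wrist force passes 120 N, or if a joint passes its speed limit or range.

## Working session

There is one attempt and no reset: what is moved stays moved. The work goes in short steps, Python scripts to look and compute and a tool call to move; the robot and the scene stay as the last step left them, time stands still between calls to the robot, and variables do not carry over. Pictures are saved under pics/ and viewed, at most 14 in all, crops included, and the job is handed in when it is done.

Besides the shell and the picture viewer there is one more tool, called after "Request:" by a JSON object that holds its "name" and its "arguments", one argument or row to a line. move_arm: Moves the arm, as the interface text tells. Its arguments: {"type":"object","properties":{"rows":{"type":"array","items":{"type":"array","items":{"type":"number"}}}},"required":["rows"]}

```bash
mkdir -p pics; cat > h.py <<'E'
import numpy as np, cv2
from plant import manip
def grab(n,save=None):
    f=manip.grab_frame(n); f={k:np.array(v) for k,v in f.items()}
    if save: cv2.imwrite('pics/'+save,f['img'])
    return f
def ray(f,px,z):
    px=np.atleast_2d(px).astype(float)
    d=np.c_[px,np.ones(len(px))]@np.linalg.inv(f['mtx']).T@f['R']
    c=-f['R'].T@f['t']; s=(z-c[2])/d[:,2]
    return c+s[:,None]*d
def proj(f,X):
    p=(np.atleast_2d(X)@f['R'].T+f['t'])@f['mtx'].T
    return p[:,:2]/p[:,2:]
E
python3 - <<'E'
from h import *
s=manip.state(); print(s, manip.tip_reach)
for n in('top','side'):
    f=grab(n,n+'0.png'); print(n,-f['R'].T@f['t'],f['R'].round(3).tolist(),f['mtx'].tolist())
E
```

```text
{'time': 0.0, 'joint_pos': array([-1.23104697e+00,  5.33880829e-02,  1.61428122e+00, -1.89071304e-05,
        1.47601574e+00, -1.19050124e-01]), 'joint_vel': array([-0.00111047,  0.00071416, -0.00043539, -0.00086298, -0.00047711,
       -0.00026561]), 'joint_efforts': array([-6.62295806e-04, -3.93677294e+01, -3.70177567e+01, -1.57282907e-04,
        7.17664356e-03,  7.53008749e-06]), 'tool_pos': array([ 0.27655183, -0.55978546,  0.22765131]), 'tool_rot': array([-1.03879804e-03,  9.73802327e-01,  2.27393785e-01, -1.24566310e-04]), 'contact_force': array([-0.08783639, -1.47045537, -0.01537855]), 'ft_torque': array([-0.02567241, -0.00757444, -0.01093173]), 'grasp_force': 0.0, 'gripper_width': 1.0013260974290485} 0.019
top [0.24366764 0.1119299  1.50112079] [[-0.025, -1.0, -0.002], [-0.988, 0.025, -0.154], [0.154, -0.002, -0.988]] [[471.14799135683535, 0.0, 249.24712429927897], [0.0, 471.14799135683535, 193.29231204691402], [0.0, 0.0, 1.0]]
side [0.01808386 1.08370942 0.99183078] [[-0.905, -0.424, -0.016], [-0.276, 0.617, -0.737], [0.323, -0.663, -0.675]] [[433.8289207730336, 0.0, 250.37420515557608], [0.0, 433.8289207730336, 199.14729159397206], [0.0, 0.0, 1.0]]
```

View pics/top0.png

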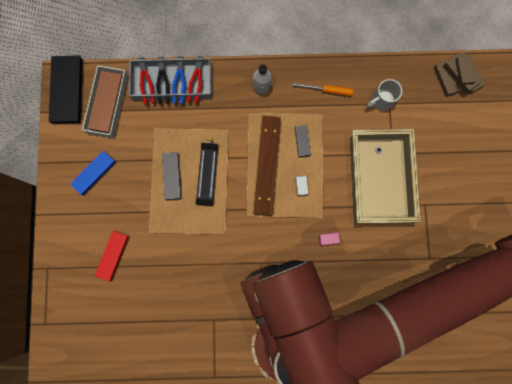

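View pics/side0.png

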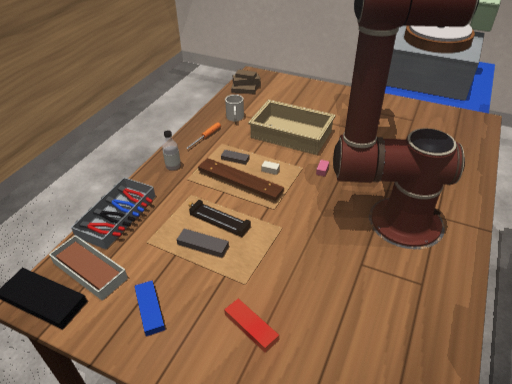

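```bash
cat > meas.py <<'E'
from h import *
K=4
def measure(f,mask,zt,zb,box,K=K):
    """mask: upscaled crop mask, box x0,y0 ; returns centre,yaw,dims using far edges on top, near edges at bottom"""
    cs,_=cv2.findContours(mask,cv2.RETR_EXTERNAL,cv2.CHAIN_APPROX_NONE)
    c=max(cs,key=cv2.contourArea); hull=cv2.convexHull(c)[:,0]
    px=(hull+0.5)/K-0.5+np.array(box[:2])
    T=ray(f,px,zt)[:,:2]; B=ray(f,px,zb)[:,:2]
    r=cv2.minAreaRect(T.astype(np.float32)); a=np.deg2rad(r[2])
    if r[1][0]<r[1][1]: a+=np.pi/2
    a=(a+np.pi/2)%np.pi-np.pi/2
    A=np.array([[np.cos(a),np.sin(a)],[-np.sin(a),np.cos(a)]])
    cam=A@(-f['R'].T@f['t'])[:2]; T=T@A.T;B=B@A.T; lo=[];hi=[]
    for i in(0,1):
        l,h=T[:,i].min(),T[:,i].max()
        if cam[i]<l: l=B[:,i].min()
        if cam[i]>h: h=B[:,i].max()
        lo.append(l);hi.append(h)
    lo,hi=np.array(lo),np.array(hi)
    return A.T@((lo+hi)/2),np.rad2deg(a),hi-lo,c
def crop(f,box):
    x0,y0,x1,y1=box
    return cv2.resize(f['img'][y0:y1,x0:x1],None,fx=K,fy=K,interpolation=cv2.INTER_CUBIC)
E
cat > m1.py <<'E'
from meas import *
f=grab('top'); C=.004
objs=dict(bridge=((250,112,284,218),C+.032,C,'dark',(.32,.06)),holder=((192,134,222,210),C+.016,C,'dark',(.2,.054)),
 stone=((158,145,186,206),C+.025,C,'dark',(.15,.05)),short=((290,120,318,162),C+.02,C,'dark',(.1,.04)),
 dresser=((292,172,314,200),C+.028,C,'white',(.06,.034)),tub=((346,124,426,228),.075,.065,'tub',(.292,.192)))
vis=cv2.resize(f['img'][100:240,140:430],None,fx=2.7,fy=2.7,interpolation=cv2.INTER_CUBIC)
for n,(b,zt,zb,m,d) in objs.items():
    im=crop(f,b); hsv=cv2.cvtColor(im,cv2.COLOR_BGR2HSV); H,S,V=cv2.split(hsv)
    if m=='dark': t,mk=cv2.threshold(im[:,:,2],0,255,cv2.THRESH_BINARY_INV+cv2.THRESH_OTSU)
    elif m=='white': t,mk=cv2.threshold(im[:,:,0],0,255,cv2.THRESH_OTSU)
    else:
        t=0; mk=((H>18)&(H<35)&(S>40)&(V>90)).astype(np.uint8)*255
    mk=cv2.morphologyEx(mk,cv2.MORPH_OPEN,np.ones((5,5)))
    c,a,dim,cn=measure(f,mk,zt,zb,b)
    print(n,t,c.round(4),round(a,2),dim.round(4),'expect',d)
    cv2.polylines(vis,[(((cn[:,0]+.5)/K+np.array(b[:2])-[140,100])*2.7).astype(int)],True,(0,255,0),1)
cv2.imwrite('pics/m1.png',vis)
E
python3 m1.py
```

```text
bridge 125.0 [0.5617 0.0499] -6.75 [0.3256 0.0655] expect (0.32, 0.06)
holder 105.0 [0.5462 0.2437] -5.48 [0.213 0.058] expect (0.2, 0.054)
stone 136.0 [0.5365 0.3559] 4.42 [0.1545 0.0576] expect (0.15, 0.05)
short 135.0 [ 0.6423 -0.0673] 4.08 [0.104  0.0435] expect (0.1, 0.04)
dresser 132.0 [ 0.4971 -0.059 ] 4.32 [0.055  0.0299] expect (0.06, 0.034)
tub 0 [ 0.512  -0.3119] -0.74 [0.2928 0.1928] expect (0.292, 0.192)
```

View pics/m1.png

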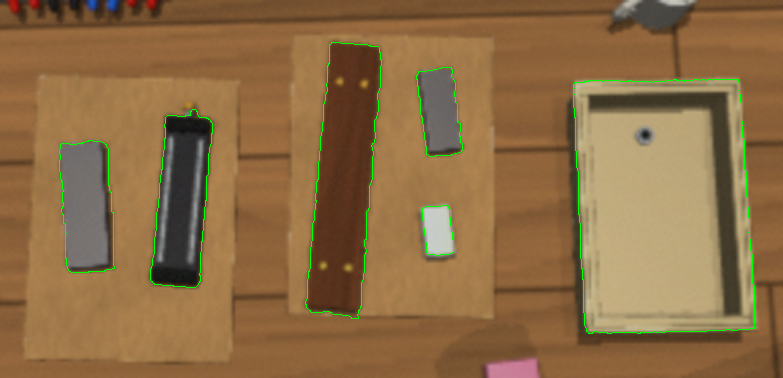

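```bash
cat > plan.py <<'E'
import sys; from h import *
from scipy.spatial.transform import Rotation as Ro
x,y,z,yaw=map(float,sys.argv[1:5]); s=manip.state()
w,a,b,c=s['tool_rot']; R=Ro.from_quat([a,b,c,w])
T=Ro.from_euler('z',yaw,degrees=True)*Ro.from_euler('x',180,degrees=True)
tf=lambda r:((r.inv().as_matrix()@(np.array([x,y,z])-s['tool_pos']))*100).round(2)
print('t',round(s['time'],2),'pos',s['tool_pos'].round(4),'yaw',Ro.as_euler(R*Ro.from_euler('x',180,degrees=True),'zyx',degrees=True).round(2),'F',s['contact_force'].round(1),'gw',round(s['gripper_width'],3),'gf',round(s['grasp_force'],1))
print('turn',np.rad2deg((R.inv()*T).as_rotvec()).round(2),'shift before turn',tf(R),'after turn',tf(T))
E
python3 plan.py .5617 .0499 .2 -6.7
```

```text
t 0.15 pos [ 0.2766 -0.5599  0.2279] yaw [26.29  0.03  0.09] F [-0.4 -0.3 -0.5] gw 0.999 gf 0.0
turn [-9.000e-02  2.000e-02  3.299e+01] shift before turn [ 52.57 -42.04   2.87] after turn [ 21.2  -63.89   2.79]
```

Request:
{"name": "move_arm", "arguments": {
  "rows": [
    [0,0,0,0,0,6.6,1],
    [0,0,0,0,0,6.6,1],
    [0,0,0,0,0,6.6,1],
    [0,0,0,0,0,6.6,1],
    [0,0,0,0,0,6.6,1],
    [1.3,-3.9,0,0,0,0,1],
    [1.3,-3.9,0,0,0,0,1],
    [1.3,-3.9,0,0,0,0,1],
    [1.3,-3.9,0,0,0,0,1],
    [1.3,-3.9,0,0,0,0,1],
    [1.3,-3.9,0,0,0,0,1],
    [1.3,-3.9,0,0,0,0,1],
    [1.3,-3.9,0,0,0,0,1],
    [1.3,-3.9,0,0,0,0,1],
    [1.3,-3.9,0,0,0,0,1],
    [1.3,-3.9,0,0,0,0,1],
    [1.3,-3.9,0,0,0,0,1],
    [1.3,-3.9,0,0,0,0,1],
    [1.3,-3.9,0,0,0,0,1],
    [0,0,0,0,0,0,1]
  ]
}}

```text
time: 1.82
tool_pos: [0.5228, -0.0335, 0.2287]
tool_rot: [-0.001, 0.998, -0.055, 0.0]
contact_force: [-1.0, -1.3, -0.2]
gripper_width: 1.0
grasp_force: 0.0
```

```bash
python3 plan.py .5617 .0499 .1 -6.7
```

```text
t 1.82 pos [ 0.5228 -0.0335  0.2287] yaw [-6.29 -0.03  0.17] F [-1.  -1.3 -0.2] gw 1.0 gf 0.0
turn [-0.17 -0.01  0.41] shift before turn [ 2.95 -8.68 12.89] after turn [ 2.89 -8.73 12.87]
```

Request:
{"name": "move_arm", "arguments": {
  "rows": [
    [1,-2.9,0,0,0,0,1],
    [1,-2.9,0,0,0,0,1],
    [0.9,-2.9,0,0,0,0,1],
    [0,0,4,0,0,0,1],
    [0,0,4,0,0,0,1],
    [0,0,4,0,0,0,1],
    [0,0,0,0,0,0,1],
    [0,0,0,0,0,0,1]
  ]
}}

```text
time: 2.48
tool_pos: [0.558, 0.0436, 0.1063]
tool_rot: [0.0, 0.998, -0.059, -0.003]
contact_force: [-0.3, 0.1, -0.0]
gripper_width: 1.0
grasp_force: 0.0
```

```bash
python3 plan.py .5617 .0499 .03 -6.7; python3 - <<'E'
from h import *
f=grab('side'); c=proj(f,[[.56,.05,.06]])[0].astype(int); print(c)
x,y=c-[75,60]; cv2.imwrite('pics/s1.png',cv2.resize(f['img'][y:y+120,x:x+150],None,fx=5,fy=5,interpolation=cv2.INTER_CUBIC))
E
```

```text
t 2.48 pos [0.558  0.0436 0.1063] yaw [-6.72  0.38  0.02] F [-0.3  0.1 -0. ] gw 1.0 gf 0.0
turn [ 0.03  0.38 -0.02] shift before turn [ 0.34 -0.67  7.63] after turn [ 0.29 -0.67  7.63]
[239 170]
```

View pics/s1.png

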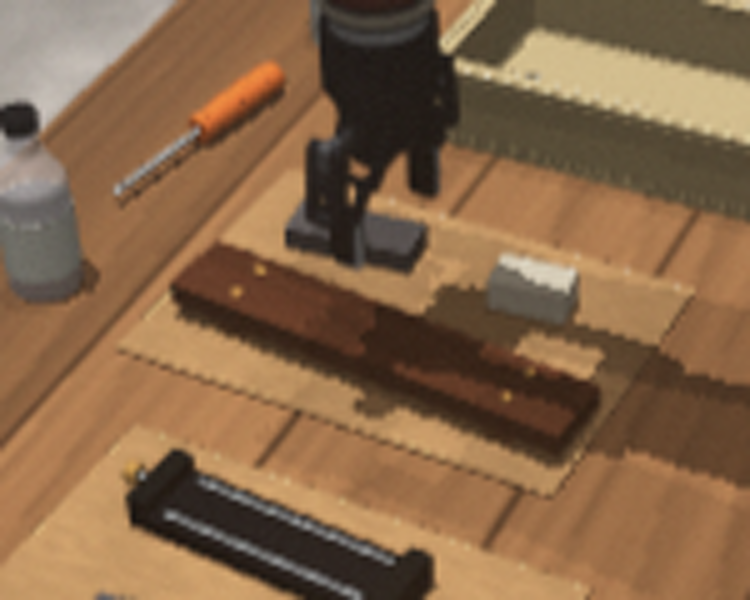

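Request:
{"name": "move_arm", "arguments": {
  "rows": [
    [0.35,-0.67,0,0,0.4,0,1],
    [0,0,2.5,0,0,0,1],
    [0,0,2.5,0,0,0,1],
    [0,0,1.5,0,0,0,1],
    [0,0,0.8,0,0,0,1],
    [0,0,0,0,0,0,1],
    [0,0,0,0,0,0,1],
    [0,0,0,0,0,0,1]
  ]
}}

```text
time: 3.2
tool_pos: [0.5671, 0.0498, 0.0385]
tool_rot: [0.0, 0.998, -0.059, 0.006]
contact_force: [-0.4, -0.6, -0.9]
gripper_width: 1.0
grasp_force: 0.0
```

```bash
python3 plan.py .5617 .0499 .030 -6.7
```

```text
t 3.2 pos [0.5671 0.0498 0.0385] yaw [-6.72 -0.65 -0.05] F [-0.4 -0.6 -0.9] gw 1.0 gf 0.0
turn [-0.02 -0.65 -0.02] shift before turn [-0.55  0.06  0.85] after turn [-0.54  0.06  0.85]
```

Request:
{"name": "move_arm", "arguments": {
  "rows": [
    [0,0,0,0,0,0,1],
    [0,0,0,0,0,0,1]
  ]
}}

```text
time: 3.37
tool_pos: [0.5662, 0.0498, 0.0375]
tool_rot: [0.0, 0.998, -0.059, 0.005]
contact_force: [-0.1, -0.7, 0.3]
gripper_width: 1.001
grasp_force: 0.0
```

```bash
python3 plan.py .5617 .0499 .030 -6.7
```

```text
t 3.37 pos [0.5662 0.0498 0.0375] yaw [-6.72 -0.55 -0.05] F [-0.1 -0.7  0.3] gw 1.001 gf 0.0
turn [-0.01 -0.55 -0.02] shift before turn [-0.46  0.04  0.74] after turn [-0.45  0.04  0.75]
```

Request:
{"name": "move_arm", "arguments": {
  "rows": [
    [-0.3,0,0.6,0,-0.35,0,1],
    [0,0,0,0,0,0,1],
    [0,0,0,0,0,0,1],
    [0,0,0,0,0,0,1],
    [0,0,0,0,0,0,1],
    [0,0,0,0,0,0,1],
    [0,0,0,0,0,0,1],
    [0,0,0,0,0,0,1]
  ]
}}

```text
time: 4.03
tool_pos: [0.5622, 0.0502, 0.03]
tool_rot: [0.0, 0.998, -0.059, 0.001]
contact_force: [1.1, 0.1, -0.4]
gripper_width: 0.997
grasp_force: 0.0
```

```bash
python3 plan.py .5617 .0499 .030 -6.7
```

```text
t 4.03 pos [0.5622 0.0502 0.03  ] yaw [-6.71 -0.06 -0.01] F [ 1.1  0.1 -0.4] gw 0.997 gf 0.0
turn [-0.   -0.06 -0.01] shift before turn [-0.05  0.04 -0.  ] after turn [-0.05  0.04 -0.  ]
```

Good; close and lift.

Request:
{"name": "move_arm", "arguments": {
  "rows": [
    [0,0,0,0,0,0,-1],
    [0,0,0,0,0,0,-1],
    [0,0,0,0,0,0,-1],
    [0,0,0,0,0,0,-1],
    [0,0,0,0,0,0,-1],
    [0,0,0,0,0,0,-1],
    [0,0,0,0,0,0,-1],
    [0,0,0,0,0,0,-1],
    [0,0,0,0,0,0,-1],
    [0,0,-0.5,0,0,0,-1],
    [0,0,-1,0,0,0,-1],
    [0,0,-2,0,0,0,-1],
    [0,0,-3,0,0,0,-1],
    [0,0,-3,0,0,0,-1],
    [0,0,-3,0,0,0,-1],
    [0,0,-2,0,0,0,-1],
    [0,0,0,0,0,0,-1],
    [0,0,0,0,0,0,-1],
    [0,0,0,0,0,0,-1]
  ]
}}

```text
time: 5.62
tool_pos: [0.5611, 0.0502, 0.1736]
tool_rot: [0.0, 0.998, -0.059, -0.001]
contact_force: [-0.9, 0.5, -0.9]
gripper_width: 0.0
grasp_force: 0.0
```

```bash
python3 plan.py .512 -.312 .17 -.74; python3 - <<'E'
from h import *
f=grab('top','t2.png'); g=grab('side','s2.png')
a=f['img'][90:240,230:430];b=g['img'][80:260,150:350]
cv2.imwrite('pics/c2.png',np.hstack([cv2.resize(a,(480,360),interpolation=2),cv2.resize(b,(320,288),interpolation=2)[:360] if 0 else cv2.copyMakeBorder(cv2.resize(b,(320,288),interpolation=2),0,72,0,0,0)]))
E
```

```text
t 5.62 pos [0.5611 0.0502 0.1736] yaw [-6.71  0.08 -0.  ] F [-0.9  0.5 -0.9] gw 0.0 gf 0.0
turn [ 0.01  0.08 -5.97] shift before turn [-0.64 36.55  0.36] after turn [-4.44 36.28  0.36]
```

View pics/c2.png

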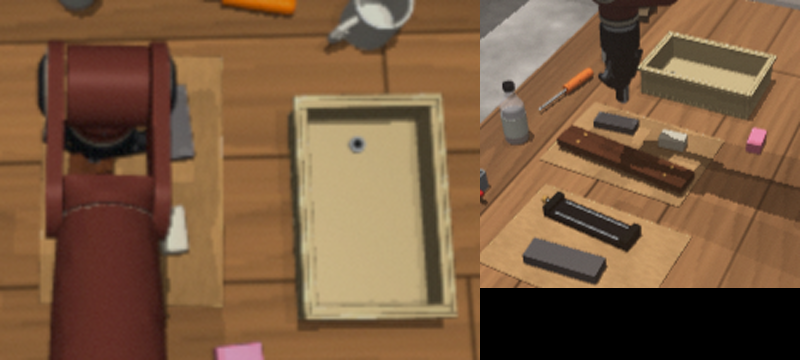

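```bash
python3 - <<'E'
from h import *
from scipy.spatial.transform import Rotation as Ro
g=grab('side'); 
print('tip proj',proj(g,[[.5611,.0502,.1546],[.5611,.0502,.1736]]).round(1))
a=np.deg2rad(-6.75); A=np.array([[np.cos(a),-np.sin(a)],[np.sin(a),np.cos(a)]])
pts=[[*(A@[u,v]+[.5617,.0499]),.036] for u,v in((-.16,-.03),(.16,-.03),(.16,.03),(-.16,.03))]
P=proj(g,pts); print(P.round(1))
v=cv2.resize(g['img'][100:220,160:310],None,fx=5,fy=5,interpolation=2)
cv2.polylines(v,[((P-[160,100]+.5)*5).astype(int)],True,(0,255,0),1)
for p in proj(g,[[.5611,.0502,.1546],[.5611,.0502,.1736]]): cv2.circle(v,tuple(((p-[160,100]+.5)*5).astype(int)),4,(0,0,255),-1)
cv2.imwrite('pics/c3.png',v)
E
```

```text
tip proj [[238.3 147.6]
 [238.1 142.8]]
[[284.1 185.9]
 [207.2 156.7]
 [197.3 165.5]
 [275.3 196.2]]
```

View pics/c3.png

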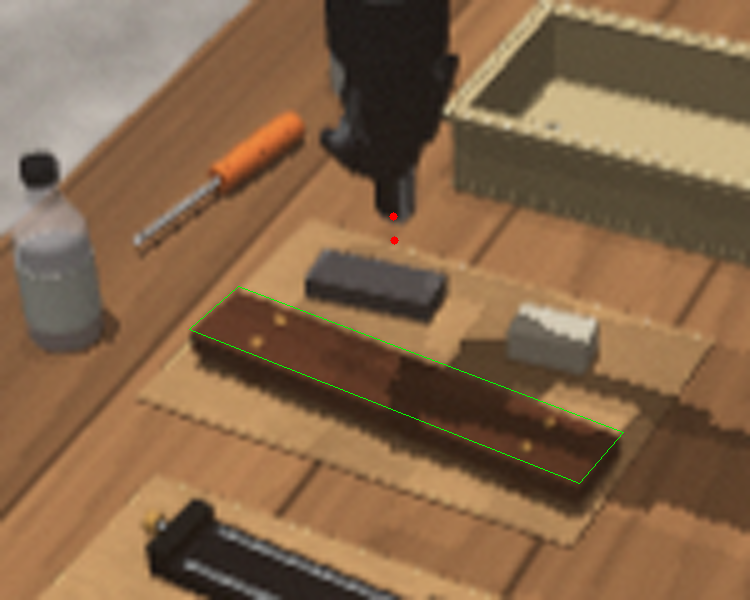

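```bash
python3 - <<'E'
from h import *
g=grab('side');f=grab('top')
near=(164+348/5,110+265/5);far=(164+425/5,110+193/5)
for z in(.10,.11,.12,.13): 
    n,r=ray(g,near,z)[0],ray(g,far,z)[0]; d=r-n; print(z,n.round(3),r.round(3),'mid',((n+r)/2).round(3),np.linalg.norm(d).round(3),np.rad2deg(np.arctan2(d[0],-d[1])).round(1))
for z in(.25,.3,.35): print(proj(f,[[.5611,.0502,z]]).round(1))
E
```

```text
0.1 [0.572 0.068 0.1  ] [ 0.56  -0.027  0.1  ] mid [0.566 0.021 0.1  ] 0.096 -7.4
0.11 [0.566 0.08  0.11 ] [ 0.554 -0.014  0.11 ] mid [0.56  0.033 0.11 ] 0.095 -7.4
0.12 [0.56  0.091 0.12 ] [ 0.548 -0.002  0.12 ] mid [0.554 0.045 0.12 ] 0.094 -7.4
0.13 [0.553 0.102 0.13 ] [0.541 0.011 0.13 ] mid [0.547 0.057 0.13 ] 0.093 -7.4
[[269.9 148.3]]
[[270.7 143.6]]
[[271.6 138.5]]
```

Request:
{"name": "move_arm", "arguments": {
  "rows": [
    [0,0,0,0,0,0,1],
    [0,0,0,0,0,0,1],
    [0,0,0,0,0,0,1],
    [0,0,0,0,0,0,1],
    [0,0,0,0,0,0,1],
    [0,0,0,0,0,0,1],
    [0,0,0,0,0,0,1],
    [0,0,3,0,0,0,1],
    [0,0,3,0,0,0,1],
    [0,0,3,0,0,0,1],
    [0,0,2,0,0,0,1],
    [0,0,2,0,0,0,1],
    [0,0,1,0,0,0,1],
    [0,0,1,0,0,0,1],
    [0,0,1,0,0,0,1],
    [0,0,0,0,0,0,1],
    [0,0,0,0,0,0,1],
    [0,0,0,0,0,0,1],
    [0,0,0,0,0,0,1],
    [0,0,0,0,0,0,1]
  ]
}}

```text
time: 7.53
tool_pos: [0.563, 0.0501, 0.016]
tool_rot: [0.0, 0.998, -0.059, 0.001]
contact_force: [-0.6, -0.3, -0.2]
gripper_width: 1.002
grasp_force: 0.0
```

```bash
python3 plan.py .5617 .0499 .010 -6.7
```

```text
t 7.53 pos [0.563  0.0501 0.016 ] yaw [-6.71 -0.16 -0.01] F [-0.6 -0.3 -0.2] gw 1.002 gf 0.0
turn [-0.01 -0.16 -0.01] shift before turn [-0.13  0.04  0.6 ] after turn [-0.13  0.04  0.6 ]
```

Request:
{"name": "move_arm", "arguments": {
  "rows": [
    [-0.1,0,0.5,0,0,0,1],
    [0,0,0,0,0,0,1],
    [0,0,0,0,0,0,1],
    [0,0,0,0,0,0,1],
    [0,0,0,0,0,0,-1],
    [0,0,0,0,0,0,-1],
    [0,0,0,0,0,0,-1],
    [0,0,0,0,0,0,-1],
    [0,0,0,0,0,0,-1],
    [0,0,0,0,0,0,-1],
    [0,0,0,0,0,0,-1],
    [0,0,0,0,0,0,-1]
  ]
}}

```text
time: 8.53
tool_pos: [0.5617, 0.0503, 0.0104]
tool_rot: [-0.0, 0.998, -0.059, 0.001]
contact_force: [0.5, 1.1, 3.8]
gripper_width: 0.69
grasp_force: 67.7
```

Request:
{"name": "move_arm", "arguments": {
  "rows": [
    [0,0,-0.5,0,0,0,-1],
    [0,0,-1,0,0,0,-1],
    [0,0,-2,0,0,0,-1],
    [0,0,-3,0,0,0,-1],
    [0,0,-3,0,0,0,-1],
    [0,0,-3,0,0,0,-1],
    [0,0,-2,0,0,0,-1],
    [0,0,-1,0,0,0,-1],
    [0,0,0,0,0,0,-1],
    [0,0,0,0,0,0,-1],
    [0,0,0,0,0,0,-1]
  ]
}}

```text
time: 9.45
tool_pos: [0.5594, 0.0503, 0.1623]
tool_rot: [0.0, 0.998, -0.059, -0.002]
contact_force: [-1.4, -0.2, -3.4]
gripper_width: 0.686
grasp_force: 67.1
```

```bash
python3 plan.py .512 -.312 .16 -.74
```

```text
t 9.45 pos [0.5594 0.0503 0.1623] yaw [-6.72  0.2   0.  ] F [-1.4 -0.2 -3.4] gw 0.686 gf 67.1
turn [ 0.01  0.2  -5.98] shift before turn [-0.47 36.54  0.24] after turn [-4.28 36.29  0.23]
```

Request:
{"name": "move_arm", "arguments": {
  "rows": [
    [0,0,0,0,0,-2,-1],
    [0,0,0,0,0,-2,-1],
    [0,0,0,0,0,-2,-1],
    [-0.3,1.5,0,0,0,0,-1],
    [-0.3,2.5,0,0,0,0,-1],
    [-0.3,3,0,0,0,0,-1],
    [-0.3,3,0,0,0,0,-1],
    [-0.3,3,0,0,0,0,-1],
    [-0.3,3,0,0,0,0,-1],
    [-0.3,3,0,0,0,0,-1],
    [-0.3,3,0,0,0,0,-1],
    [-0.3,3,0,0,0,0,-1],
    [-0.3,3,0,0,0,0,-1],
    [-0.3,3,0,0,0,0,-1],
    [-0.3,2.5,0,0,0,0,-1],
    [-0.3,1.8,0,0,0,0,-1],
    [0,0.8,0,0,0,0,-1],
    [0,0,0,0,0,0,-1],
    [0,0,0,0,0,0,-1],
    [0,0,0,0,0,0,-1]
  ]
}}

```text
time: 11.12
tool_pos: [0.5174, -0.3087, 0.1638]
tool_rot: [-0.001, 1.0, -0.006, -0.0]
contact_force: [-0.7, -0.7, -3.7]
gripper_width: 0.686
grasp_force: 66.9
```

```bash
python3 plan.py .512 -.312 .16 -.74; python3 - <<'E'
from h import *
f=grab('top','t4.png'); g=grab('side','s4.png')
a=f['img'][100:250,320:450];b=g['img'][50:200,180:350]
cv2.imwrite('pics/c4.png',np.hstack([cv2.resize(a,(390,450),interpolation=2),cv2.resize(b,(410,450),interpolation=2)]))
E
```

```text
t 11.12 pos [ 0.5174 -0.3087  0.1638] yaw [-0.65  0.03  0.09] F [-0.7 -0.7 -3.7] gw 0.686 gf 66.9
turn [-0.09  0.03  0.09] shift before turn [-0.54  0.34  0.38] after turn [-0.54  0.34  0.38]
```

View pics/c4.png

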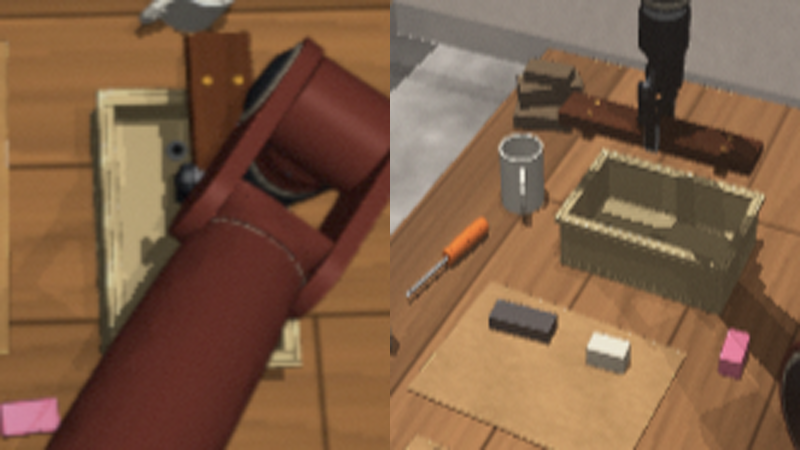

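```bash
python3 - <<'E'
from h import *
f=grab('top');g=grab('side')
P=np.array([[187,33],[250,34],[207,80],[238,79]])/3+[320,100]
print(ray(f,P,.189).round(4))
Q=(np.array([[603,150],[765,198],[710,260],[558,215]])-[390,0])*[170/410,1/3]+[180,50]
r=ray(g,Q,.075); print(r.round(4),r.mean(0).round(4))
E
```

```text
[[ 0.6793 -0.2817  0.189 ]
 [ 0.6767 -0.3424  0.189 ]
 [ 0.6319 -0.2977  0.189 ]
 [ 0.6321 -0.3275  0.189 ]]
[[ 0.6477 -0.401   0.075 ]
 [ 0.3562 -0.3922  0.075 ]
 [ 0.3912 -0.2208  0.075 ]
 [ 0.6483 -0.2196  0.075 ]] [ 0.5109 -0.3084  0.075 ]
```

Request:
{"name": "move_arm", "arguments": {
  "rows": [
    [-0.5,0.25,0.5,0,0,0,-1],
    [0,0,1.5,0,0,0,-1],
    [0,0,2,0,0,0,-1],
    [0,0,2,0,0,0,-1],
    [0,0,1,0,0,0,-1],
    [0,0,0.5,0,0,0,-1],
    [0,0,0,0,0,0,-1],
    [0,0,0,0,0,0,-1],
    [0,0,0,0,0,0,-1],
    [0,0,0,0,0,0,-1],
    [0,0,0,0,0,0,-1],
    [0,0,0,0,0,0,-1],
    [0,0,0,0,0,0,-1]
  ]
}}

```text
time: 12.4
tool_pos: [0.5128, -0.3128, 0.0904]
tool_rot: [0.0, 1.0, -0.006, 0.001]
contact_force: [0.6, -0.4, -2.7]
gripper_width: 0.688
grasp_force: 66.8
```

```bash
python3 plan.py .512 -.311 .0695 -.74
```

```text
t 12.4 pos [ 0.5128 -0.3128  0.0904] yaw [-0.71 -0.08 -0.03] F [ 0.6 -0.4 -2.7] gw 0.688 gf 66.8
turn [ 0.03 -0.08  0.03] shift before turn [-0.08 -0.18  2.09] after turn [-0.08 -0.18  2.09]
```

Request:
{"name": "move_arm", "arguments": {
  "rows": [
    [-0.1,-0.15,0.5,0,0,0,-1],
    [0,0,0.5,0,0,0,-1],
    [0,0,0.4,0,0,0,-1],
    [0,0,0.3,0,0,0,-1],
    [0,0,0,0,0,0,-1],
    [0,0,0,0,0,0,-1],
    [0,0,0.1,0,0,0,-1],
    [0,0,0.1,0,0,0,-1],
    [0,0,0.1,0,0,0,-1],
    [0,0,0,0,0,0,-1],
    [0,0,0,0,0,0,-1],
    [0,0,0,0,0,0,-1]
  ]
}}

```text
time: 13.4
tool_pos: [0.5117, -0.3112, 0.07]
tool_rot: [0.0, 1.0, -0.006, 0.0]
contact_force: [-0.7, -1.1, -3.3]
gripper_width: 0.693
grasp_force: 66.9
```

```bash
python3 plan.py .512 -.311 .0695 -.74
```

```text
t 13.4 pos [ 0.5117 -0.3112  0.07  ] yaw [-0.71 -0.06 -0.01] F [-0.7 -1.1 -3.3] gw 0.693 gf 66.9
turn [ 0.01 -0.06  0.03] shift before turn [ 0.03 -0.02  0.05] after turn [ 0.03 -0.02  0.05]
```

Force still shows the full weight; keep lowering in 0.5 mm steps.

Request:
{"name": "move_arm", "arguments": {
  "rows": [
    [0,0,0.05,0,0,0,-1],
    [0,0,0.05,0,0,0,-1],
    [0,0,0,0,0,0,-1],
    [0,0,0,0,0,0,-1]
  ]
}}

```text
time: 13.73
tool_pos: [0.5118, -0.3112, 0.0694]
tool_rot: [0.0, 1.0, -0.006, 0.001]
contact_force: [-1.0, 1.0, 1.0]
gripper_width: 0.687
grasp_force: 67.3
```

Request:
{"name": "move_arm", "arguments": {
  "rows": [
    [0,0,0.05,0,0,0,-1],
    [0,0,0.05,0,0,0,-1],
    [0,0,0,0,0,0,-1],
    [0,0,0,0,0,0,-1]
  ]
}}

```text
time: 14.07
tool_pos: [0.5118, -0.3112, 0.0694]
tool_rot: [0.0, 1.0, -0.006, 0.0]
contact_force: [-4.1, 3.2, 7.9]
gripper_width: 0.686
grasp_force: 68.3
```

Request:
{"name": "move_arm", "arguments": {
  "rows": [
    [0,0,0,0,0,0,0.45],
    [0,0,0,0,0,0,0.6],
    [0,0,0,0,0,0,1],
    [0,0,0,0,0,0,1],
    [0,0,0,0,0,0,1],
    [0,0,0,0,0,0,1],
    [0,0,0,0,0,0,1],
    [0,0,-1,0,0,0,1],
    [0,0,-2,0,0,0,1],
    [0,0,-3,0,0,0,1],
    [0,0,-3,0,0,0,1],
    [0,0,-3,0,0,0,1],
    [0,0,-1,0,0,0,1]
  ]
}}

```text
time: 15.15
tool_pos: [0.5136, -0.3127, 0.2048]
tool_rot: [0.003, 1.0, -0.006, 0.004]
contact_force: [0.3, -0.3, 1.2]
gripper_width: 0.994
grasp_force: 0.0
```

```bash
cat > m2.py <<'E'
from meas import *
f=grab('top'); b=(192,134,222,210); im=crop(f,b)
_,mk=cv2.threshold(im[:,:,2],80,255,cv2.THRESH_BINARY_INV)
mk=cv2.morphologyEx(mk,cv2.MORPH_CLOSE,np.ones((25,25))); mk=cv2.morphologyEx(mk,cv2.MORPH_OPEN,np.ones((35,35)))
c,a,d,_=measure(f,mk,.032,.004,b); print('holder',c.round(4),a.round(2),d.round(4))
E
python3 m2.py; python3 plan.py .541 .2437 .16 -5.5
```

```text
holder [0.5414 0.243 ] -5.21 [0.1994 0.052 ]
t 15.2 pos [ 0.5139 -0.3129  0.205 ] yaw [-0.71 -0.53 -0.38] F [ 0.6 -0.   2.3] gw 0.999 gf 0.0
turn [ 0.35 -0.55  4.79] shift before turn [  1.98 -55.72   4.16] after turn [ -2.64 -55.67   4.5 ]
```

Request:
{"name": "move_arm", "arguments": {
  "rows": [
    [0,0,0,0,0,4.5,1],
    [-0.2,-2.5,0,0,0,0,1],
    [-0.2,-3.8,0,0,0,0,1],
    [-0.2,-3.8,0,0,0,0,1],
    [-0.2,-3.8,0,0,0,0,1],
    [-0.2,-3.8,0,0,0,0,1],
    [-0.2,-3.8,0,0,0,0,1],
    [-0.2,-3.8,0,0,0,0,1],
    [-0.2,-3.8,0,0,0,0,1],
    [-0.2,-3.8,0,0,0,0,1],
    [-0.2,-3.8,0,0,0,0,1],
    [-0.2,-3.8,0,0,0,0,1],
    [-0.2,-3.8,0,0,0,0,1],
    [0,-3.8,0,0,0,0,1],
    [0,-3.8,0,0,0,0,1],
    [0,-3,0,0,0,0,1],
    [0,0,3,0,0,0,1],
    [0,0,3,0,0,0,1],
    [0,0,0,0,0,0,1],
    [0,0,0,0,0,0,1]
  ]
}}

```text
time: 16.87
tool_pos: [0.5352, 0.2372, 0.1344]
tool_rot: [0.001, 0.999, -0.045, -0.003]
contact_force: [-0.1, -0.0, 0.3]
gripper_width: 0.999
grasp_force: 0.0
```

```bash
python3 plan.py .5414 .243 .02 -5.2
```

```text
t 16.87 pos [0.5352 0.2372 0.1344] yaw [-5.2   0.34 -0.12] F [-0.1 -0.   0.3] gw 0.999 gf 0.0
turn [ 0.15  0.32 -0.  ] shift before turn [ 0.63 -0.67 11.44] after turn [ 0.57 -0.64 11.44]
```

Request:
{"name": "move_arm", "arguments": {
  "rows": [
    [0.55,-0.62,2,0,0,0,1],
    [0,0,2.5,0,0,0,1],
    [0,0,2.5,0,0,0,1],
    [0,0,2,0,0,0,1],
    [0,0,1,0,0,0,1],
    [0,0,1,0,0,0,1],
    [0,0,0.5,0,0,0,1],
    [0,0,0,0,0,0,1],
    [0,0,0,0,0,0,1],
    [0,0,0,0,0,0,1],
    [0,0,0,0,0,0,1],
    [0,0,0,0,0,0,1],
    [0,0,0,0,0,0,1]
  ]
}}

```text
time: 17.95
tool_pos: [0.5441, 0.2436, 0.0235]
tool_rot: [-0.0, 0.999, -0.045, 0.001]
contact_force: [0.5, -0.2, 0.6]
gripper_width: 1.001
grasp_force: 0.0
```

```bash
python3 plan.py .5414 .243 .006 -5.2
```

```text
t 17.95 pos [0.5441 0.2436 0.0235] yaw [-5.21 -0.11  0.01] F [ 0.5 -0.2  0.6] gw 1.001 gf 0.0
turn [-0.02 -0.11 -0.01] shift before turn [-0.26  0.09  1.75] after turn [-0.26  0.08  1.75]
```

Request:
{"name": "move_arm", "arguments": {
  "rows": [
    [-0.2,0.1,1,0,0,0,1],
    [0,0,0.7,0,0,0,1],
    [0,0,0,0,0,0,1],
    [0,0,0,0,0,0,1],
    [0,0,0,0,0,0,1],
    [0,0,0,0,0,0,1],
    [0,0,0,0,0,0,1],
    [0,0,0,0,0,0,-1],
    [0,0,0,0,0,0,-1],
    [0,0,0,0,0,0,-1],
    [0,0,0,0,0,0,-1],
    [0,0,0,0,0,0,-1],
    [0,0,0,0,0,0,-1],
    [0,0,0,0,0,0,-1],
    [0,0,0,0,0,0,-1]
  ]
}}

```text
time: 19.2
tool_pos: [0.5423, 0.2429, 0.0067]
tool_rot: [-0.0, 0.999, -0.045, 0.001]
contact_force: [-0.4, 0.4, 4.3]
gripper_width: 0.609
grasp_force: 64.1
```

Request:
{"name": "move_arm", "arguments": {
  "rows": [
    [0,0,-0.5,0,0,0,-1],
    [0,0,-1,0,0,0,-1],
    [0,0,-2,0,0,0,-1],
    [0,0,-3,0,0,0,-1],
    [0,0,-3,0,0,0,-1],
    [0,0,-3,0,0,0,-1],
    [0,0,-3,0,0,0,-1],
    [0,0,-1,0,0,0,-1],
    [0,0,0,0,0,0,-1],
    [0,0,0,0,0,0,-1]
  ]
}}

```text
time: 20.03
tool_pos: [0.5409, 0.2424, 0.1699]
tool_rot: [0.0, 0.999, -0.045, -0.0]
contact_force: [-0.3, -0.3, -4.0]
gripper_width: 0.606
grasp_force: 63.5
```

```bash
cat > m3.py <<'E'
from meas import *
f=grab('top','t5.png'); b=(364,112,408,246); im=crop(f,b)
H,S,V=cv2.split(cv2.cvtColor(im,cv2.COLOR_BGR2HSV))
mk=((im[:,:,2]<110)&(S>120)).astype(np.uint8)*255
mk=cv2.morphologyEx(mk,cv2.MORPH_OPEN,np.ones((15,15)))
c,a,d,cn=measure(f,mk,.095,.095,b); print('bridge',c.round(4),a.round(2),d.round(4))
im=cv2.drawContours(im,[cn],-1,(0,255,0),1); g=grab('side','s5.png')
cv2.imwrite('pics/c5.png',np.hstack([im,cv2.resize(g['img'][70:204,180:330],(600,536),interpolation=2)]))
E
python3 m3.py; python3 plan.py .512 -.311 .17 -.74
```

```text
bridge [ 0.5081 -0.3107] -3.61 [0.336  0.0814]
t 20.13 pos [0.5397 0.2421 0.1675] yaw [-5.22  0.24 -0.1 ] F [-0.5 -0.4 -4.3] gw 0.613 gf 63.5
turn [ 0.11  0.23 -4.48] shift before turn [ 2.27 55.33 -0.14] after turn [-2.06 55.34 -0.25]
```

View pics/c5.png

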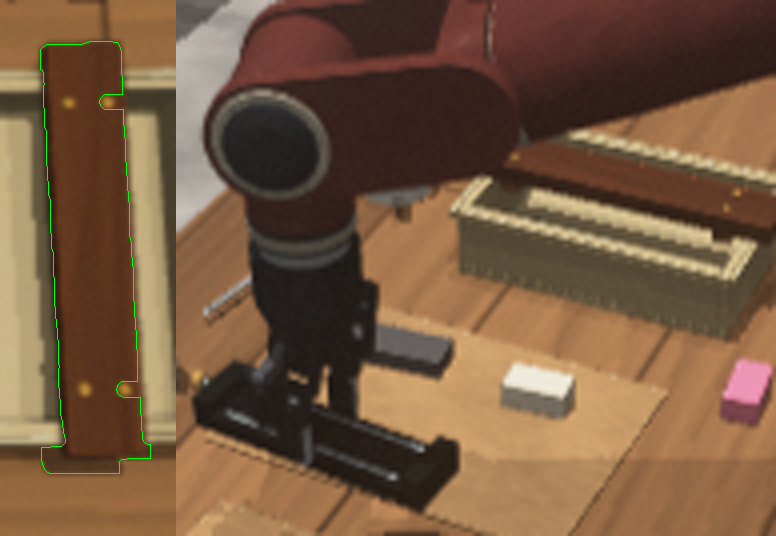

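```bash
python3 - <<'E'
from h import *
f=grab('top')
P=(np.array([[69,102],[108,102],[85,389],[124,389],[42,43],[121,41],[64,457],[142,454]])+.5)/4-.5+[364,112]
r=ray(f,P,.095);print(r.round(4),r[:4].mean(0),r[4:].mean(0))
for i,j in((2,0),(3,1),(6,4),(7,5)): d=r[j]-r[i];print(np.rad2deg(np.arctan2(d[1],d[0])).round(2))
E
```

```text
[[ 0.6271 -0.2997  0.095 ]
 [ 0.6264 -0.3297  0.095 ]
 [ 0.4049 -0.2967  0.095 ]
 [ 0.4042 -0.3259  0.095 ]
 [ 0.6746 -0.282   0.095 ]
 [ 0.6746 -0.3432  0.095 ]
 [ 0.3543 -0.2775  0.095 ]
 [ 0.3551 -0.3358  0.095 ]] [ 0.51565132 -0.31298216  0.095     ] [ 0.51464527 -0.30961416  0.095     ]
-0.79
-0.97
-0.82
-1.32
```

Request:
{"name": "move_arm", "arguments": {
  "rows": [
    [0,0,0,0,0,-2.2,-1],
    [0,0,0,0,0,-2.2,-1],
    [-0.1,2,-0.5,0,0,0,-1],
    [-0.1,3,0,0,0,0,-1],
    [-0.1,3.3,0,0,0,0,-1],
    [-0.1,3.3,0,0,0,0,-1],
    [-0.1,3.3,0,0,0,0,-1],
    [-0.1,3.3,0,0,0,0,-1],
    [-0.1,3.3,0,0,0,0,-1],
    [-0.1,3.3,0,0,0,0,-1],
    [-0.1,3.3,0,0,0,0,-1],
    [-0.1,3.3,0,0,0,0,-1],
    [-0.1,3.3,0,0,0,0,-1],
    [-0.1,3.3,0,0,0,0,-1],
    [-0.2,3.3,0,0,0,0,-1],
    [-0.2,3.3,0,0,0,0,-1],
    [-0.2,3.3,0,0,0,0,-1],
    [-0.2,3,0,0,0,0,-1],
    [0,2.5,0,0,0,0,-1],
    [0,1,0,0,0,0,-1]
  ]
}}

```text
time: 21.85
tool_pos: [0.5123, -0.3036, 0.1734]
tool_rot: [-0.0, 1.0, -0.009, -0.001]
contact_force: [-1.1, -0.3, -2.3]
gripper_width: 0.606
grasp_force: 63.8
```

Request:
{"name": "move_arm", "arguments": {
  "rows": [
    [0,0,0,0,0,0,-1],
    [0,0,0,0,0,0,-1],
    [0,0,0,0,0,0,-1],
    [0,0,0,0,0,0,-1]
  ]
}}

```text
time: 22.18
tool_pos: [0.5138, -0.2995, 0.1753]
tool_rot: [-0.0, 1.0, -0.006, 0.0]
contact_force: [-0.1, 0.3, -3.3]
gripper_width: 0.609
grasp_force: 63.8
```

```bash
python3 plan.py .5135 -.311 .12 -.8
```

```text
t 22.18 pos [ 0.5138 -0.2995  0.1753] yaw [-0.73 -0.01  0.05] F [-0.1  0.3 -3.3] gw 0.609 gf 63.8
turn [-0.05 -0.    0.07] shift before turn [-0.01  1.15  5.52] after turn [-0.01  1.15  5.53]
```

Request:
{"name": "move_arm", "arguments": {
  "rows": [
    [0,0.6,0,0,0,0,-1],
    [0,0.55,1,0,0,0,-1],
    [0,0,2,0,0,0,-1],
    [0,0,1.5,0,0,0,-1],
    [0,0,1,0,0,0,-1],
    [0,0,0.5,0,0,0,-1],
    [0,0,0,0,0,0,-1],
    [0,0,0,0,0,0,-1],
    [0,0,0,0,0,0,-1],
    [0,0,0,0,0,0,-1],
    [0,0,0,0,0,0,-1],
    [0,0,0,0,0,0,-1]
  ]
}}

```text
time: 23.18
tool_pos: [0.514, -0.3128, 0.1167]
tool_rot: [0.0, 1.0, -0.007, 0.001]
contact_force: [-0.7, -0.1, -3.5]
gripper_width: 0.611
grasp_force: 63.7
```

```bash
python3 plan.py .5135 -.311 .0977 -.8
```

```text
t 23.18 pos [ 0.514  -0.3128  0.1167] yaw [-0.81 -0.11 -0.06] F [-0.7 -0.1 -3.5] gw 0.611 gf 63.7
turn [ 0.05 -0.11 -0.01] shift before turn [-0.06 -0.18  1.9 ] after turn [-0.05 -0.18  1.9 ]
```

Request:
{"name": "move_arm", "arguments": {
  "rows": [
    [0,-0.15,0.5,0,0,0,-1],
    [0,0,0.5,0,0,0,-1],
    [0,0,0.4,0,0,0,-1],
    [0,0,0.2,0,0,0,-1],
    [0,0,0.1,0,0,0,-1],
    [0,0,0,0,0,0,-1],
    [0,0,0,0,0,0,-1],
    [0,0,0,0,0,0,-1],
    [0,0,0,0,0,0,-1]
  ]
}}

```text
time: 23.93
tool_pos: [0.5139, -0.3111, 0.0992]
tool_rot: [0.0, 1.0, -0.007, 0.001]
contact_force: [-0.5, 0.6, -2.6]
gripper_width: 0.609
grasp_force: 63.8
```

Request:
{"name": "move_arm", "arguments": {
  "rows": [
    [0,0,0.05,0,0,0,-1],
    [0,0,0.05,0,0,0,-1],
    [0,0,0,0,0,0,-1],
    [0,0,0,0,0,0,-1]
  ]
}}

```text
time: 24.27
tool_pos: [0.5137, -0.311, 0.0979]
tool_rot: [0.0, 1.0, -0.007, 0.0]
contact_force: [0.3, 0.0, -2.7]
gripper_width: 0.611
grasp_force: 63.8
```

Request:
{"name": "move_arm", "arguments": {
  "rows": [
    [0,0,0.05,0,0,0,-1],
    [0,0,0,0,0,0,-1],
    [0,0,0,0,0,0,-1]
  ]
}}

```text
time: 24.52
tool_pos: [0.5138, -0.311, 0.0977]
tool_rot: [0.0, 1.0, -0.007, 0.0]
contact_force: [-0.1, 0.9, -0.8]
gripper_width: 0.61
grasp_force: 64.0
```

Request:
{"name": "move_arm", "arguments": {
  "rows": [
    [0,0,0.05,0,0,0,-1],
    [0,0,0,0,0,0,-1],
    [0,0,0,0,0,0,-1]
  ]
}}

```text
time: 24.77
tool_pos: [0.5138, -0.3111, 0.0977]
tool_rot: [0.0, 1.0, -0.007, 0.001]
contact_force: [-3.4, 2.4, 4.5]
gripper_width: 0.61
grasp_force: 64.6
```

Request:
{"name": "move_arm", "arguments": {
  "rows": [
    [0,0,0,0,0,0,0.3],
    [0,0,0,0,0,0,0.5],
    [0,0,0,0,0,0,1],
    [0,0,0,0,0,0,1],
    [0,0,0,0,0,0,1],
    [0,0,0,0,0,0,1],
    [0,0,0,0,0,0,1],
    [0,0,-1,0,0,0,1],
    [0,0,-2,0,0,0,1],
    [0,0,-3,0,0,0,1],
    [0,0,-3,0,0,0,1],
    [0,0,-2,0,0,0,1],
    [0,0,0,0,0,0,1],
    [0,0,0,0,0,0,1]
  ]
}}

```text
time: 25.93
tool_pos: [0.5145, -0.3117, 0.2096]
tool_rot: [0.001, 1.0, -0.007, 0.002]
contact_force: [-0.4, -0.2, -1.4]
gripper_width: 0.999
grasp_force: 0.0
```

```bash
cat > m4.py <<'E'
from meas import *
f=grab('top')
b=(158,145,186,206); im=crop(f,b)
for t in(100,115,125,136):
    _,mk=cv2.threshold(im[:,:,2],t,255,cv2.THRESH_BINARY_INV)
    mk=cv2.morphologyEx(mk,cv2.MORPH_OPEN,np.ones((9,9)))
    c,a,d,_=measure(f,mk,.029,.004,b); print('stone',t,c.round(4),a.round(2),d.round(4))
# bright top face only, saturation-based
S=cv2.cvtColor(im,cv2.COLOR_BGR2HSV)[:,:,1]
mk=((S<60)&(im[:,:,1]>75)).astype(np.uint8)*255; mk=cv2.morphologyEx(mk,cv2.MORPH_OPEN,np.ones((9,9)))
c,a,d,_=measure(f,mk,.029,.029,b); print('top face',c.round(4),a.round(2),d.round(4))
E
python3 m4.py; python3 plan.py .536 .356 .1 4.4
```

```text
stone 100 [0.5177 0.3315] -0.14 [0.0175 0.0035]
stone 115 [0.5541 0.3344] 4.04 [0.1105 0.0075]
stone 125 [0.5358 0.3557] 4.03 [0.1513 0.054 ]
stone 136 [0.5363 0.3557] 4.07 [0.1535 0.0557]
top face [0.5369 0.3573] 3.7 [0.1495 0.0499]
t 25.98 pos [ 0.5136 -0.311   0.2073] yaw [-0.81 -0.09 -0.03] F [0.4 0.3 0.2] gw 1.001 gf 0.0
turn [ 0.04 -0.09 -5.21] shift before turn [  1.27 -66.73  10.7 ] after turn [  7.35 -66.33  10.73]
```

Request:
{"name": "move_arm", "arguments": {
  "rows": [
    [0,0,0,0,0,-4.7,1],
    [0.3,-2.5,0,0,0,0,1],
    [0.4,-3.7,0,0,0,0,1],
    [0.4,-3.7,0,0,0,0,1],
    [0.4,-3.7,0,0,0,0,1],
    [0.4,-3.7,0,0,0,0,1],
    [0.4,-3.7,0,0,0,0,1],
    [0.4,-3.7,0,0,0,0,1],
    [0.4,-3.7,0,0,0,0,1],
    [0.4,-3.7,0,0,0,0,1],
    [0.4,-3.7,0,0,0,0,1],
    [0.4,-3.7,0,0,0,0,1],
    [0.4,-3.7,0,0,0,0,1],
    [0.4,-3.7,0,0,0,0,1],
    [0.4,-3.7,0,0,0,0,1],
    [0.4,-3.7,0,0,0,0,1],
    [0.4,-3.7,0,0,0,0,1],
    [0.4,-3.7,0,0,0,0,1],
    [0.4,-3.7,0,0,0,0,1],
    [0,-1,0,0,0,0,1]
  ]
}}

```text
time: 27.65
tool_pos: [0.5377, 0.3602, 0.2041]
tool_rot: [-0.0, 0.999, 0.036, -0.001]
contact_force: [0.6, -0.3, -0.0]
gripper_width: 1.004
grasp_force: 0.0
```

Request:
{"name": "move_arm", "arguments": {
  "rows": [
    [0,0,3,0,0,0,1],
    [0,0,3,0,0,0,1],
    [0,0,3,0,0,0,1],
    [0,0,2,0,0,0,1],
    [0,0,1,0,0,0,1],
    [0,0,0,0,0,0,1],
    [0,0,0,0,0,0,1],
    [0,0,0,0,0,0,1],
    [0,0,0,0,0,0,1]
  ]
}}

```text
time: 28.4
tool_pos: [0.5409, 0.3568, 0.0892]
tool_rot: [-0.001, 0.999, 0.034, 0.002]
contact_force: [-0.8, 0.1, 0.3]
gripper_width: 0.998
grasp_force: 0.0
```

```bash
python3 plan.py .5367 .357 .010 3.9
```

```text
t 28.4 pos [0.5409 0.3568 0.0892] yaw [ 3.88 -0.24  0.09] F [-0.8  0.1  0.3] gw 0.998 gf 0.0
turn [-0.07 -0.25 -0.02] shift before turn [-0.45 -0.03  7.92] after turn [-0.42 -0.05  7.92]
```

Request:
{"name": "move_arm", "arguments": {
  "rows": [
    [-0.3,0,2,0,0,0,1],
    [0,0,2.5,0,0,0,1],
    [0,0,1.5,0,0,0,1],
    [0,0,1,0,0,0,1],
    [0,0,0.7,0,0,0,1],
    [0,0,0,0,0,0,1],
    [0,0,0,0,0,0,1],
    [0,0,0,0,0,0,1],
    [0,0,0,0,0,0,1],
    [0,0,0,0,0,0,1],
    [0,0,0,0,0,0,1]
  ]
}}

```text
time: 29.32
tool_pos: [0.5371, 0.3563, 0.0107]
tool_rot: [-0.0, 0.999, 0.034, 0.001]
contact_force: [0.6, -0.2, -0.4]
gripper_width: 1.0
grasp_force: 0.0
```

```bash
python3 plan.py .5367 .357 .010 3.9
```

```text
t 29.32 pos [0.5371 0.3563 0.0107] yaw [ 3.89 -0.12  0.03] F [ 0.6 -0.2 -0.4] gw 1.0 gf 0.0
turn [-0.02 -0.12 -0.01] shift before turn [-0.03 -0.07  0.07] after turn [-0.03 -0.07  0.07]
```

Request:
{"name": "move_arm", "arguments": {
  "rows": [
    [0,0,0,0,0,0,-1],
    [0,0,0,0,0,0,-1],
    [0,0,0,0,0,0,-1],
    [0,0,0,0,0,0,-1],
    [0,0,0,0,0,0,-1],
    [0,0,0,0,0,0,-1],
    [0,0,0,0,0,0,-1],
    [0,0,0,0,0,0,-1]
  ]
}}

```text
time: 29.98
tool_pos: [0.5371, 0.3565, 0.0105]
tool_rot: [-0.0, 0.999, 0.034, 0.001]
contact_force: [-0.2, 1.2, 4.5]
gripper_width: 0.565
grasp_force: 66.6
```

Request:
{"name": "move_arm", "arguments": {
  "rows": [
    [0,0,-0.5,0,0,0,-1],
    [0,0,-1,0,0,0,-1],
    [0,0,-2,0,0,0,-1],
    [0,0,-3,0,0,0,-1],
    [0,0,-3,0,0,0,-1],
    [0,0,-3,0,0,0,-1],
    [0,0,-3,0,0,0,-1],
    [0,0,-2,0,0,0,-1],
    [0,0,-1,0,0,0,-1],
    [0,0,0,0,0,0,-1],
    [0,0,0,0,0,0,-1]
  ]
}}

```text
time: 30.9
tool_pos: [0.5358, 0.3556, 0.1935]
tool_rot: [0.001, 0.999, 0.034, -0.0]
contact_force: [-0.6, 0.5, -4.8]
gripper_width: 0.566
grasp_force: 65.6
```

```bash
cat > m5.py <<'E'
from meas import *
f=grab('top'); b=(364,112,408,246); im=crop(f,b)
_,mk=cv2.threshold(im[:,:,2],60,255,cv2.THRESH_BINARY_INV)
mk=cv2.morphologyEx(mk,cv2.MORPH_CLOSE,np.ones((25,25))); mk=cv2.morphologyEx(mk,cv2.MORPH_OPEN,np.ones((35,35)))
c,a,d,cn=measure(f,mk,.123,.095,b); print('holder',c.round(4),a.round(2),d.round(4))
im=cv2.drawContours(im,[cn],-1,(0,255,0),1); g=grab('side')
cv2.imwrite('pics/c6.png',np.hstack([im,cv2.resize(g['img'][70:204,180:330],(600,536),interpolation=2)]))
E
python3 m5.py;python3 plan.py .513 -.311 .19 -.8
```

```text
holder [ 0.513  -0.3039] -1.73 [0.2001 0.0556]
t 31.0 pos [0.535  0.3552 0.1915] yaw [ 3.88  0.22 -0.15] F [-0.8  0.9 -5. ] gw 0.566 gf 65.5
turn [0.14 0.22 4.68] shift before turn [-6.7  66.32  0.34] after turn [-1.27 66.65  0.15]
```

View pics/c6.png

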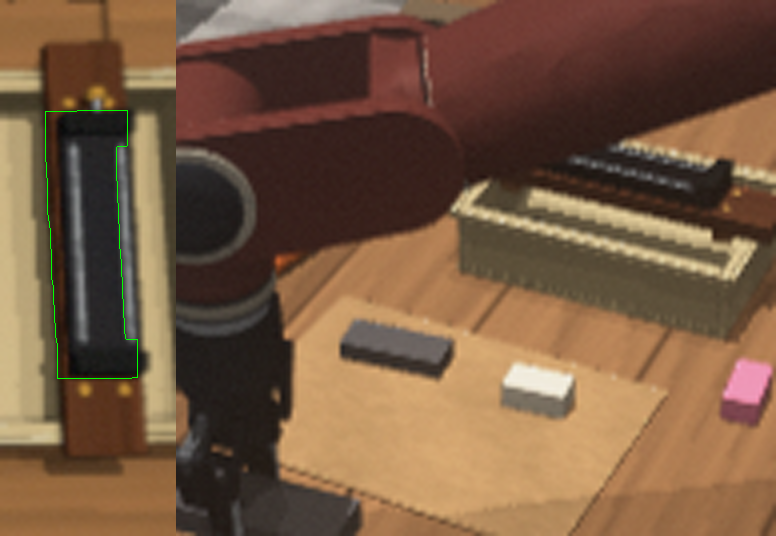

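```bash
python3 - <<'E'
from h import *
f=grab('top'); q=lambda P:(np.array(P)+.5)/4-.5+[364,112]
r=ray(f,q([[74,145],[122,145],[82,338],[132,338]]),.111);print(r.round(4),r.mean(0).round(4))
d=r[0]+r[1]-r[2]-r[3];print(np.rad2deg(np.arctan2(d[1],d[0])))
r=ray(f,q([[60,111],[130,111],[70,375],[147,372]]),.123);print(r.round(4),r.mean(0).round(4))
E
```

```text
[[ 0.5891 -0.2965  0.111 ]
 [ 0.5882 -0.3329  0.111 ]
 [ 0.4414 -0.2924  0.111 ]
 [ 0.4404 -0.3296  0.111 ]] [ 0.5148 -0.3129  0.111 ]
-1.4202706686042277
[[ 0.6127 -0.2843  0.123 ]
 [ 0.6113 -0.3369  0.123 ]
 [ 0.4124 -0.2782  0.123 ]
 [ 0.4132 -0.335   0.123 ]] [ 0.5124 -0.3086  0.123 ]
```

Request:
{"name": "move_arm", "arguments": {
  "rows": [
    [0,0,0,0,0,2.4,-1],
    [0,0,0,0,0,2.3,-1],
    [0,2,0,0,0,0,-1],
    [0,3,0,0,0,0,-1],
    [-0.1,3.8,0,0,0,0,-1],
    [-0.1,3.8,0,0,0,0,-1],
    [-0.1,3.8,0,0,0,0,-1],
    [-0.1,3.8,0,0,0,0,-1],
    [-0.1,3.8,0,0,0,0,-1],
    [-0.1,3.8,0,0,0,0,-1],
    [-0.1,3.8,0,0,0,0,-1],
    [-0.1,3.8,0,0,0,0,-1],
    [-0.1,3.8,0,0,0,0,-1],
    [-0.1,3.8,0,0,0,0,-1],
    [-0.1,3.8,0,0,0,0,-1],
    [-0.1,3.8,0,0,0,0,-1],
    [-0.1,3.8,0,0,0,0,-1],
    [0,3.8,0,0,0,0,-1],
    [0,3.8,0,0,0,0,-1],
    [0,3,0,0,0,0,-1]
  ]
}}

```text
time: 32.72
tool_pos: [0.5129, -0.296, 0.1928]
tool_rot: [-0.0, 1.0, -0.008, -0.001]
contact_force: [0.9, -0.1, -4.3]
gripper_width: 0.564
grasp_force: 65.5
```

Request:
{"name": "move_arm", "arguments": {
  "rows": [
    [0,1.2,0,0,0,0,-1],
    [0,0,0,0,0,0,-1],
    [0,0,0,0,0,0,-1],
    [0,0,0,0,0,0,-1],
    [0,0,0,0,0,0,-1],
    [0,0,0,0,0,0,-1]
  ]
}}

```text
time: 33.22
tool_pos: [0.5142, -0.3043, 0.1946]
tool_rot: [-0.0, 1.0, -0.006, 0.0]
contact_force: [0.5, 0.8, -4.1]
gripper_width: 0.57
grasp_force: 65.5
```

```bash
python3 plan.py .5133 -.311 .135 -.9
```

```text
t 33.22 pos [ 0.5142 -0.3043  0.1946] yaw [-0.72 -0.03  0.02] F [ 0.5  0.8 -4.1] gw 0.57 gf 65.5
turn [-0.02 -0.03  0.18] shift before turn [-0.08  0.67  5.96] after turn [-0.08  0.67  5.96]
```

Request:
{"name": "move_arm", "arguments": {
  "rows": [
    [-0.1,0.6,0,0,0,0.2,-1],
    [0,0,1,0,0,0,-1],
    [0,0,2,0,0,0,-1],
    [0,0,1.5,0,0,0,-1],
    [0,0,1,0,0,0,-1],
    [0,0,0.5,0,0,0,-1],
    [0,0,0,0,0,0,-1],
    [0,0,0,0,0,0,-1],
    [0,0,0,0,0,0,-1],
    [0,0,0,0,0,0,-1],
    [0,0,0,0,0,0,-1],
    [0,0,0,0,0,0,-1],
    [0,0,0,0,0,0,-1]
  ]
}}

```text
time: 34.3
tool_pos: [0.5132, -0.3118, 0.1354]
tool_rot: [0.0, 1.0, -0.009, 0.001]
contact_force: [-0.5, -0.3, -4.9]
gripper_width: 0.566
grasp_force: 65.4
```

```bash
python3 plan.py .5133 -.311 .1175 -.9
```

```text
t 34.3 pos [ 0.5132 -0.3118  0.1354] yaw [-1.01 -0.08 -0.03] F [-0.5 -0.3 -4.9] gw 0.566 gf 65.4
turn [ 0.03 -0.09 -0.11] shift before turn [ 0.01 -0.08  1.79] after turn [ 0.01 -0.08  1.79]
```

Request:
{"name": "move_arm", "arguments": {
  "rows": [
    [0,-0.1,0.5,0,0,0,-1],
    [0,0,0.5,0,0,0,-1],
    [0,0,0.4,0,0,0,-1],
    [0,0,0.2,0,0,0,-1],
    [0,0,0.1,0,0,0,-1],
    [0,0,0,0,0,0,-1],
    [0,0,0,0,0,0,-1],
    [0,0,0,0,0,0,-1],
    [0,0,0,0,0,0,-1],
    [0,0,0,0,0,0,-1]
  ]
}}

```text
time: 35.13
tool_pos: [0.5131, -0.3107, 0.1179]
tool_rot: [0.0, 1.0, -0.009, 0.0]
contact_force: [0.4, 0.9, -5.0]
gripper_width: 0.57
grasp_force: 65.5
```

Request:
{"name": "move_arm", "arguments": {
  "rows": [
    [0,0,0.05,0,0,0,-1],
    [0,0,0,0,0,0,-1],
    [0,0,0,0,0,0,-1],
    [0,0,0,0,0,0,-1]
  ]
}}

```text
time: 35.47
tool_pos: [0.5131, -0.3107, 0.1176]
tool_rot: [0.0, 1.0, -0.009, 0.001]
contact_force: [0.1, -0.3, -2.8]
gripper_width: 0.568
grasp_force: 65.5
```

Request:
{"name": "move_arm", "arguments": {
  "rows": [
    [0,0,0.05,0,0,0,-1],
    [0,0,0,0,0,0,-1],
    [0,0,0,0,0,0,-1]
  ]
}}

```text
time: 35.72
tool_pos: [0.5132, -0.3107, 0.1176]
tool_rot: [0.0, 1.0, -0.009, 0.001]
contact_force: [-3.4, 1.5, 1.5]
gripper_width: 0.563
grasp_force: 66.1
```

Request:
{"name": "move_arm", "arguments": {
  "rows": [
    [0,0,0,0,0,0,0.25],
    [0,0,0,0,0,0,0.45],
    [0,0,0,0,0,0,1],
    [0,0,0,0,0,0,1],
    [0,0,0,0,0,0,1],
    [0,0,0,0,0,0,1],
    [0,0,0,0,0,0,1],
    [0,0,-1,0,0,0,1],
    [0,0,-2,0,0,0,1],
    [0,0,-3,0,0,0,1],
    [0,0,-3,0,0,0,1],
    [0,0,0,0,0,0,1],
    [0,0,0,0,0,0,1]
  ]
}}

```text
time: 36.8
tool_pos: [0.5144, -0.3117, 0.2109]
tool_rot: [0.002, 1.0, -0.009, 0.003]
contact_force: [0.0, -0.5, -0.6]
gripper_width: 0.999
grasp_force: 0.0
```

```bash
cat > m6.py <<'E'
from meas import *
f=grab('top'); b=(292,172,314,200); im=crop(f,b)
S=cv2.cvtColor(im,cv2.COLOR_BGR2HSV)[:,:,1]
for n,mk,zb in(('all',S<70,.004),('top',(S<70)&(im[:,:,0]>140),.032),('b',im[:,:,0]>115,.032)):
    mk=cv2.morphologyEx(mk.astype(np.uint8)*255,cv2.MORPH_OPEN,np.ones((5,5)))
    c,a,d,_=measure(f,mk,.032,zb,b); print(n,c.round(4),a.round(2),d.round(4))
E
python3 m6.py; python3 plan.py .499 -.059 .1 4
```

```text
all [ 0.496  -0.0584] 4.53 [0.059  0.0329]
top [ 0.4949 -0.0576] 4.51 [0.0585 0.033 ]
b [ 0.4952 -0.0574] 4.31 [0.0612 0.0352]
t 36.85 pos [ 0.5134 -0.311   0.2085] yaw [-1.01 -0.16 -0.09] F [ 0.1 -0.4 -0.8] gw 0.997 gf 0.0
turn [ 0.1  -0.16 -5.01] shift before turn [ -1.92 -25.19  10.8 ] after turn [  0.32 -25.24  10.85]
```

Request:
{"name": "move_arm", "arguments": {
  "rows": [
    [0,0,0,0,0,-5.4,1],
    [0,-2,0,0,0,0,1],
    [0,-3.5,0,0,0,0,1],
    [0,-3.5,0,0,0,0,1],
    [0,-3.5,0,0,0,0,1],
    [0,-3.5,0,0,0,0,1],
    [0,-3.5,0,0,0,0,1],
    [0,-3.5,0,0,0,0,1],
    [0,-2,0,0,0,0,1],
    [0,-0.5,1,0,0,0,1],
    [0,0,3,0,0,0,1],
    [0,0,3,0,0,0,1],
    [0,0,3,0,0,0,1],
    [0,0,2,0,0,0,1],
    [0,0,0,0,0,0,1],
    [0,0,0,0,0,0,1],
    [0,0,0,0,0,0,1],
    [0,0,0,0,0,0,1],
    [0,0,0,0,0,0,1],
    [0,0,0,0,0,0,1]
  ]
}}

```text
time: 38.52
tool_pos: [0.4946, -0.0567, 0.0884]
tool_rot: [0.0, 0.999, 0.038, 0.002]
contact_force: [0.3, -0.3, -0.0]
gripper_width: 1.0
grasp_force: 0.0
```

```bash
python3 plan.py .4955 -.058 .012 4.4
```

```text
t 38.52 pos [ 0.4946 -0.0567  0.0884] yaw [ 4.38 -0.21 -0.05] F [ 0.3 -0.3 -0. ] gw 1.0 gf 0.0
turn [ 0.06 -0.2  -0.02] shift before turn [0.05 0.12 7.64] after turn [0.08 0.13 7.64]
```

Request:
{"name": "move_arm", "arguments": {
  "rows": [
    [0.1,0.15,2,0,0,0,1],
    [0,0,2.5,0,0,0,1],
    [0,0,1.5,0,0,0,1],
    [0,0,1,0,0,0,1],
    [0,0,0.4,0,0,0,1],
    [0,0,0,0,0,0,1],
    [0,0,0,0,0,0,1],
    [0,0,0,0,0,0,1],
    [0,0,0,0,0,0,1],
    [0,0,0,0,0,0,1],
    [0,0,0,0,0,0,1]
  ]
}}

```text
time: 39.43
tool_pos: [0.4952, -0.0579, 0.0135]
tool_rot: [0.0, 0.999, 0.038, 0.001]
contact_force: [0.5, 1.3, -0.3]
gripper_width: 1.001
grasp_force: 0.0
```

```bash
python3 plan.py .4955 -.058 .012 4.4
```

```text
t 39.43 pos [ 0.4952 -0.0579  0.0135] yaw [ 4.39 -0.12 -0.02] F [ 0.5  1.3 -0.3] gw 1.001 gf 0.0
turn [ 0.03 -0.11 -0.01] shift before turn [0.03 0.01 0.15] after turn [0.03 0.01 0.15]
```

Request:
{"name": "move_arm", "arguments": {
  "rows": [
    [0,0,0,0,0,0,-1],
    [0,0,0,0,0,0,-1],
    [0,0,0,0,0,0,-1],
    [0,0,0,0,0,0,-1],
    [0,0,0,0,0,0,-1],
    [0,0,0,0,0,0,-1],
    [0,0,0,0,0,0,-1],
    [0,0,0,0,0,0,-1],
    [0,0,0,0,0,0,-1],
    [0,0,0,0,0,0,-1]
  ]
}}

```text
time: 40.27
tool_pos: [0.495, -0.0579, 0.0131]
tool_rot: [0.0, 0.999, 0.038, 0.001]
contact_force: [0.4, -0.2, 2.4]
gripper_width: 0.384
grasp_force: 60.8
```

Request:
{"name": "move_arm", "arguments": {
  "rows": [
    [0,0,-0.5,0,0,0,-1],
    [0,0,-1,0,0,0,-1],
    [0,0,-2,0,0,0,-1],
    [0,0,-3,0,0,0,-1],
    [0,0,-3,0,0,0,-1],
    [0,0,-3,0,0,0,-1],
    [0,0,-3,0,0,0,-1],
    [0,0,-3,0,0,0,-1],
    [0,0,-1,0,0,0,-1],
    [0,0,0,0,0,0,-1],
    [0,0,0,0,0,0,-1]
  ]
}}

```text
time: 41.18
tool_pos: [0.4942, -0.0577, 0.2072]
tool_rot: [-0.0, 0.999, 0.038, 0.0]
contact_force: [-0.2, 0.2, -1.1]
gripper_width: 0.38
grasp_force: 60.4
```

```bash
python3 plan.py .513 -.311 .2 -.9; python3 - <<'E'
from h import *
f=grab('top'); g=grab('side')
cv2.imwrite('pics/c7.png',np.hstack([cv2.resize(f['img'][112:246,340:430],(360,536),interpolation=2),cv2.resize(g['img'][70:180,210:320],(440,440),interpolation=2)[:536] if 0 else cv2.copyMakeBorder(cv2.resize(g['img'][70:180,210:320],(440,440),interpolation=2),0,96,0,0,0)]))
E
```

```text
t 41.18 pos [ 0.4942 -0.0577  0.2072] yaw [ 4.39 -0.03  0.  ] F [-0.2  0.2 -1.1] gw 0.38 gf 60.4
turn [-0.   -0.03  5.29] shift before turn [-0.06 25.4   0.72] after turn [ 2.28 25.3   0.72]
```

View pics/c7.png

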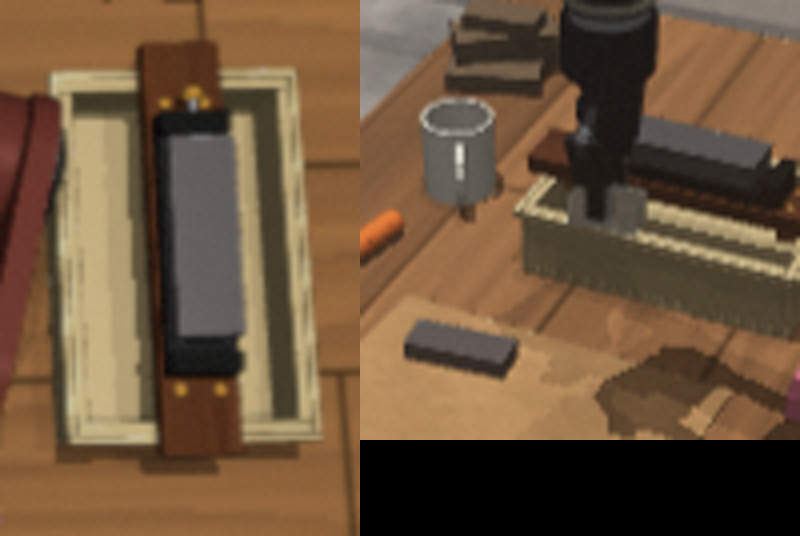

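Request:
{"name": "move_arm", "arguments": {
  "rows": [
    [0,0,0,0,0,2.6,-1],
    [0,0,0,0,0,2.7,-1],
    [0.2,1.5,0,0,0,0,-1],
    [0.2,2.5,0,0,0,0,-1],
    [0.2,2.8,0,0,0,0,-1],
    [0.3,2.8,0,0,0,0,-1],
    [0.3,2.8,0,0,0,0,-1],
    [0.3,2.8,0,0,0,0,-1],
    [0.3,2.8,0,0,0,0,-1],
    [0.3,2.8,0,0,0,0,-1],
    [0.2,2.5,0,0,0,0,-1],
    [0,1.5,0,0,0,0,-1],
    [0,0.5,0,0,0,0,-1],
    [0,0,0,0,0,0,-1],
    [0,0,0,0,0,0,-1],
    [0,0,0,0,0,0,-1],
    [0,0,0,0,0,0,-1],
    [0,0,0,0,0,0,-1]
  ]
}}

```text
time: 42.78
tool_pos: [0.5137, -0.3101, 0.2081]
tool_rot: [0.0, 1.0, -0.007, 0.001]
contact_force: [0.7, 0.2, -1.1]
gripper_width: 0.382
grasp_force: 60.4
```

```bash
python3 plan.py .5132 -.311 .165 -.9; python3 - <<'E'
from h import *
f=grab('top');r=ray(f,(np.array([[166,137],[236,135],[243,336],[176,338]])+.5)/4-.5+[340,112],.136);print(r.round(4),r.mean(0).round(4))
E
```

```text
t 42.78 pos [ 0.5137 -0.3101  0.2081] yaw [-0.84 -0.07 -0.01] F [ 0.7  0.2 -1.1] gw 0.382 gf 60.4
turn [ 0.01 -0.07  0.06] shift before turn [-0.06  0.09  4.31] after turn [-0.05  0.09  4.31]
[[ 0.5891 -0.2866  0.136 ]
 [ 0.5893 -0.3388  0.136 ]
 [ 0.4381 -0.3328  0.136 ]
 [ 0.4379 -0.2837  0.136 ]] [ 0.5136 -0.3105  0.136 ]
```

Stone centre agrees with where it was released. Lower the dresser.

Request:
{"name": "move_arm", "arguments": {
  "rows": [
    [0,0.05,0.5,0,0,0,-1],
    [0,0,1.5,0,0,0,-1],
    [0,0,1.5,0,0,0,-1],
    [0,0,1,0,0,0,-1],
    [0,0,0.5,0,0,0,-1],
    [0,0,0,0,0,0,-1],
    [0,0,0,0,0,0,-1],
    [0,0,0,0,0,0,-1],
    [0,0,0,0,0,0,-1],
    [0,0,0,0,0,0,-1],
    [0,0,0,0,0,0,-1]
  ]
}}

```text
time: 43.75
tool_pos: [0.5139, -0.3119, 0.1586]
tool_rot: [0.0, 1.0, -0.008, 0.001]
contact_force: [0.4, 0.1, -1.3]
gripper_width: 0.383
grasp_force: 60.4
```

```bash
python3 plan.py .5134 -.3107 .1452 -.9
```

```text
t 43.75 pos [ 0.5139 -0.3119  0.1586] yaw [-0.91 -0.1  -0.05] F [ 0.4  0.1 -1.3] gw 0.383 gf 60.4
turn [ 0.05 -0.1  -0.01] shift before turn [-0.05 -0.12  1.34] after turn [-0.05 -0.12  1.34]
```

Request:
{"name": "move_arm", "arguments": {
  "rows": [
    [0,-0.1,0.5,0,0,0,-1],
    [0,0,0.4,0,0,0,-1],
    [0,0,0.2,0,0,0,-1],
    [0,0,0.1,0,0,0,-1],
    [0,0,0,0,0,0,-1],
    [0,0,0,0,0,0,-1],
    [0,0,0,0,0,0,-1],
    [0,0,0,0,0,0,-1],
    [0,0,0,0,0,0,-1]
  ]
}}

```text
time: 44.5
tool_pos: [0.5137, -0.3107, 0.146]
tool_rot: [0.0, 1.0, -0.008, 0.001]
contact_force: [-0.5, -0.3, -0.5]
gripper_width: 0.377
grasp_force: 60.4
```

Request:
{"name": "move_arm", "arguments": {
  "rows": [
    [0,0,0.05,0,0,0,-1],
    [0,0,0,0,0,0,-1],
    [0,0,0,0,0,0,-1],
    [0,0,0,0,0,0,-1]
  ]
}}

```text
time: 44.83
tool_pos: [0.5136, -0.3106, 0.1454]
tool_rot: [0.0, 1.0, -0.008, 0.0]
contact_force: [0.2, 0.4, -0.8]
gripper_width: 0.387
grasp_force: 60.4
```

Request:
{"name": "move_arm", "arguments": {
  "rows": [
    [0,0,0.05,0,0,0,-1],
    [0,0,0,0,0,0,-1],
    [0,0,0,0,0,0,-1],
    [0,0,0,0,0,0,-1]
  ]
}}

```text
time: 45.17
tool_pos: [0.5137, -0.3107, 0.1451]
tool_rot: [0.0, 1.0, -0.008, 0.001]
contact_force: [0.2, 0.0, 0.3]
gripper_width: 0.382
grasp_force: 60.6
```

Force is crossing zero at the predicted height; one more half-millimetre.

Request:
{"name": "move_arm", "arguments": {
  "rows": [
    [0,0,0.05,0,0,0,-1],
    [0,0,0,0,0,0,-1],
    [0,0,0,0,0,0,-1]
  ]
}}

```text
time: 45.42
tool_pos: [0.5137, -0.3107, 0.1451]
tool_rot: [0.0, 1.0, -0.008, 0.001]
contact_force: [-2.6, 1.7, 4.6]
gripper_width: 0.378
grasp_force: 61.0
```

Request:
{"name": "move_arm", "arguments": {
  "rows": [
    [0,0,0,0,0,0,-0.1],
    [0,0,0,0,0,0,0.1],
    [0,0,0,0,0,0,0.5],
    [0,0,0,0,0,0,1],
    [0,0,0,0,0,0,1],
    [0,0,0,0,0,0,1],
    [0,0,0,0,0,0,1],
    [0,0,0,0,0,0,1],
    [0,0,-1,0,0,0,1],
    [0,0,-2,0,0,0,1],
    [0,0,-3,0,0,0,1],
    [0,0,-3,0,0,0,1],
    [0,-3,0,0,0,0,1],
    [0,-3.5,0,0,0,0,1],
    [0,-3.5,0,0,0,0,1],
    [0,-3.5,0,0,0,0,1],
    [0,-3.5,0,0,0,0,1],
    [0,-3.5,0,0,0,0,1],
    [0,-3.5,0,0,0,0,1],
    [0,0,0,0,0,0,1]
  ]
}}

```text
time: 47.08
tool_pos: [0.5173, -0.0658, 0.2355]
tool_rot: [-0.001, 1.0, -0.005, 0.001]
contact_force: [-0.3, 0.6, -0.1]
gripper_width: 0.999
grasp_force: 0.0
```

```bash
python3 - <<'E'
from h import *
f=grab('top'); g=grab('side')
cv2.imwrite('pics/c8.png',np.hstack([cv2.resize(f['img'][112:246,340:430],(360,536),interpolation=2),cv2.resize(g['img'][70:204,210:320],(440,536),interpolation=2)]))
E
```

```text
(no output)
```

View pics/c8.png

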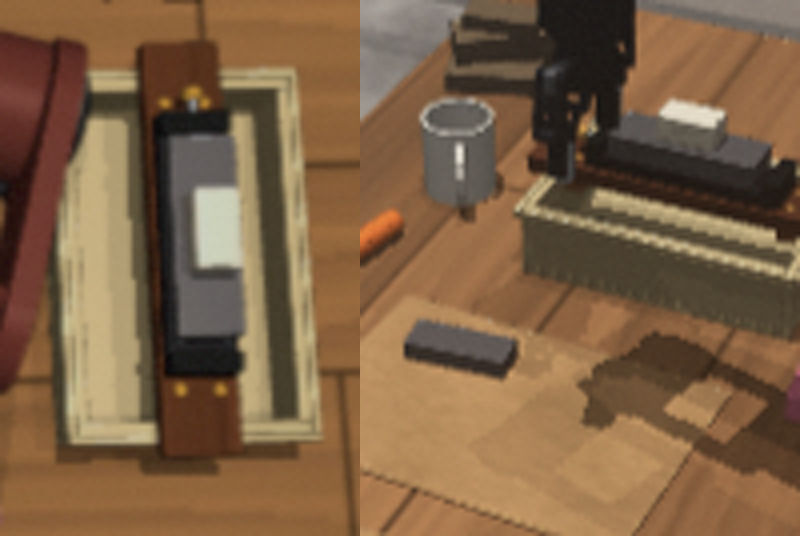

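```bash
python3 -c "
from plant import manip
print(manip.job_done())"
```

```text
the job is handed in; nothing more can be done
None
```

The job is handed in at about 47 s: the bridge, holder, full-length whetstone and dressing stone were set down in that order, the final pictures show each of them centred on the tub, and the short whetstone was left where it lay.

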